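Open the sandal bin's sprung gate and hold it wide

ROBOT

A 6-joint arm with a two-finger parallel gripper is mounted at the origin on the work surface. World frame = base frame: x ahead of the robot, y to its left, z up, the work surface at z = 0. Lengths are in mm, angles in degrees, forces in N, time in s.
With the tool pointing down it reaches from about 300 to 850 mm from the base axis. Payload 4.2 kg.
Tool frame: the origin (TCP) lies midway between the tips of the shut fingers; the grasp point (between the pads) lies 19 mm behind it (env.grip_depth is the distance from the TCP to the grasp point, in mm); z points along the fingers, y is the line along which they close (so a half turn about z gives the same grasp; the last joint's range is limited). The gripper opens to 91 mm and grips with 3 to 60 N. Pads are 32 mm wide; open, the fingers measure 118 mm over their backs; the gripper's body (76 mm by 178 mm) begins 60 mm behind the grasp point.
Start: joints at [67.895, 18.312, 89.639, -0, 72.044, -1.146], TCP at [205.679, 536.972, 213.976] pointing down, gripper open.
Joint ranges: [-177.97, 177.97], [-48.28, 115.42], [12.27, 149.76], [-77.06, 257.06], [2.81, 150.46], [-146.56, 146.56]. Speed limits (degrees/s): [147.25, 147.25, 180, 180, 180, 180].

INTERFACE

Orientations are given as [roll, pitch, yaw] about the fixed x, y, z axes, in that order (R = Rz(yaw) Ry(pitch) Rx(roll)).
In Python, from workcell import env, eyes gives the robot as it stands.
- The arm moves only by the tool send_rows, never from a script. Its argument "motion" is a list of rows, each a list of 7 numbers: the shift along the world's x, y, z normalised to -1 to 1, where 1 is 0.5 m, then the turn, a rotation vector about the world's x, y, z normalised to -1 to 1, where 1 is 60 degrees, then the opening, from -1 (shut) to 1 (fully open). A call has 1 to 20 rows; each row is the pose to reach, as a shift and turn from the pose commanded when the call began; what a row does not reach only later rows make up. A row lasts 1/8 s, in which the tool goes at most 62.5 mm and 10.7 degrees, less where a joint would pass 70% of its speed; a pose out of reach is approached as far as the arm can. A call with a number of a shift or a turn outside -1 to 1 is refused whole. A call with a gripper value outside its range is refused whole. The fingers move at their own pace and stop on an object; "squeeze" is the grip in N (left out, the last holds). Time passes only in rows, so rows that repeat a pose let the fingers close. It gives the time, the measured TCP pose, the force, the opening and the grip force at its end, in the units of the state.
- env.state(): the state, without advancing time (a new reading comes with each control period).
- eyes.grab_frame(name): name is "side" or "top" or "wrist"; returns a dict with "pixels" (480x640x3 uint8, red, green, blue), "depth" (480x640 float32, mm along the optical axis (not along the pixel's ray), 0 where there is no reading), "fx", "fy", "cx", "cy" (pixels), "R" (3x3) and "t" (3): a world point X has camera coordinates R X + t; the wrist camera has in their place "T_tool_cam" (4x4, takes a point from camera to tool coordinates, whose origin is the TCP and whose axes are the flange's). Camera axes: x right, y down, z forward; pixel columns grow to the right and rows downward; lengths in mm; the calibration is good to about 2 mm. A picture is of the moment at which its call begins: read the wrist's pose just before it.
- env.job_done(): hands the job in; it is judged then, once.
The state is a dict: "time_s": time; "qpos": joint angles; "qvel": joint speeds; "effort": joint torques, N m; "ee_pos": TCP position; "ee_rot": TCP orientation; "force": force on the tool from outside, world axes, zero at the start; "torque": the same for the moment, N m; "gripper_width": finger opening in mm; "gripper_force": force on a finger pad.
Only numpy, scipy, OpenCV 4.12 (cv2) and the standard library are available. Lean on these libraries where they do the work, as an engineer would, in place of code of your own. Each camera call takes 0.05 s, during which the arm holds its last target. There are 200 camera calls.

TASK

Open the gate of the wire sandal bin so that it can be restocked. First squeeze the night bolt on the fixed front panel until it stays drawn back, then squeeze the spring latch on the gate, swing the gate out past its door check and hold it wide open, about square to the bin's front. The gate springs back by itself, so finish while still holding it wide with the fingers; leave the night bolt drawn and the box, sandals and brush on the counter where they are.

Things in the scene. Friction and masses are not known exactly. Their poses are not given: they have to be found in the camera images.
- bin: sandal bin of brown steel angle and wire, bolted down, 475 wide, 310 deep, rails 200 mm high, nothing on it above 258. Origin on the counter under the gap between gate and fixed panel, in the front's middle plane; x into the bin, y along the front to the fixed panel. Front: gate y = -250 (hinge) to -4, panel +4 to +190 mm; flat top rails 40 mm deep (x = -20 to 20), top face z = 200
- gate_frame: the gate: brown angle frame with wire, 246 mm wide, z = 23 to 200 mm, about 1 kg with its fittings. Origin on the vertical hinge axis at counter height; y along the gate from the hinge to the free end (250 mm), x through it to the bin's inside; turns with the gate
- gate_hinge (a point): point on the vertical hinge axis of the gate, at rail height (200 mm), the end of the gate at bin y = -250 mm
- gate (a joint): gate angle, rad: 0 shut, grows as the free end swings out to the robot's side (counter-clockwise from above), 1.57 square to the front, stop 1.75. Hinge spring closes it: 0.2 N m shut, 0.5 at 1.57. The check on top of the hinge (cam nose over sprung roller) adds up to 1.3 N m from 0.5 to 0.7; let go past that, the gate falls back to about 0.9 and rests there. Either bolt, if shot, keeps it shut
- night_post: fixed thumb post of the night bolt, on the fixed panel's rail: upright steel plate 8 mm thick along y, 22 mm wide in x, 58 mm high. Origin at its foot (bin 0, 86, 200 mm), axes as the bin's. The bolt's moving tab stands on its -y side
- night_bolt_tab (a point): middle of the night bolt's moving finger tab, 42 mm above the rail: upright plate 8 mm thick along y, 22 mm wide in x, 6 to 58 mm above the rail. Shot, its centre is 41 mm from the post's (49 mm over both outer faces); fully drawn 26 mm (34 mm over both)
- night_bolt (a joint): night bolt, m: 0 shot into the gate, 0.015 fully drawn (stop); drawn by squeezing its tab towards the fixed post (bin +y). Clear of the gate from 0.008. Stiff, about 4 N, stays where left. The bolt rods lie lower than 220 mm above the counter: fingers set outside tab and post with their tips 222 to 240 mm above the counter clear them
- latch_post: fixed thumb post of the spring latch, on the rail of the gate, same size as the night bolt's. Origin at the foot of the post, on the gate's middle plane 164 mm from the hinge axis, 200 mm above the counter; axes as the gate's. Its latch's moving tab stands on its +y side
- latch_bolt_tab (a point): point in the middle of the spring latch's moving finger tab, 42 mm above the rail, same size as the night bolt's tab; it too stands 41 mm from its post when shot (centres), 26 mm when drawn
- latch_bolt (a joint): spring latch, m: 0 shot into the keeper on the fixed panel, 0.015 fully drawn (stop); drawn by squeezing its tab towards its fixed post (towards the hinge). Clear of the keeper from 0.008. Spring 5 N shot, 9 N drawn; it shoots again when let go, so start swinging the gate while it is squeezed
- shoebox: closed cardboard shoe box 306 x 181 x 100 mm, 0.6 kg, loose, origin under its centre; leave alone
- sandal_left: leather slide sandal 243 x 86 x 64 mm, loose, origin under its middle, toe to its +x; leave alone
- sandal_right: the other sandal of the pair, same size; leave alone
- shoe_brush: wooden shoe brush 170 x 55 x 48 mm, bristles down, loose, origin under its centre; leave alone

How it is judged (in metres and radians):
On the way, in this order (a step that is already met when the one before it is completed fails the run):
1. the night bolt is squeezed (fingers on its fixed post and its tab) and drawn clear of the gate, while the gate is shut (value of joint night_bolt above 0.009 m and contact force between the fingers and night_post above 1 N and value of joint latch_bolt below 0.004 m and value of joint gate below 0.05 rad), for 0.1 s.
2. the spring latch is squeezed (fingers on it) and drawn clear of its keeper, with the night bolt still drawn (value of joint latch_bolt above 0.008 m and contact force between the fingers and latch_post above 1 N and value of joint night_bolt above 0.0085 m), for 0.1 s.
3. the gate has been swung past its door check (value of joint gate above 1.05 rad), for 0.1 s.
At the end, for the whole second after the job is handed in: through the last second the gate stands still at more than 1.25 rad (72 degrees), held there against its spring by the fingers (contact force on the gate or its latch above 0.8 N), and the night bolt is still drawn (more than 8.5 mm) (value of joint gate above 1.25 rad and velocity of joint gate between -0.08 and 0.08 rad/s and contact force between the fingers and gate_frame above 0.8 N and value of joint night_bolt above 0.0085 m); the arm keeps its last pose, push and grip.
It fails at once if the shoe box, a sandal or the brush is moved by more than 30 mm (distance of any of shoebox, sandal_left, sandal_right, shoe_brush from where it was at the start of the episode above 0.03 m).
It also fails if it takes over 48 s, if anything falls off the work surface, if the arm or the gripper's body presses on something with over 40 N, if the wrist force passes 120 N, or if a joint passes its speed limit or range.

## Working session

There is one attempt and no reset: what is moved stays moved. The work goes in short steps, Python scripts to look and compute and a tool call to move; the robot and the scene stay as the last step left them, time stands still between calls to the robot, and variables do not carry over. Pictures are saved under pics/ and viewed, at most 10 in all, crops included, and the job is handed in when it is done.

Besides the shell and the picture viewer there is one more tool, called by a JSON object that holds its "method" and its "body", one argument or row to a line. send_rows: Moves the arm, as the interface text tells. Its arguments: {"type":"object","properties":{"motion":{"type":"array"},"squeeze":{"type":"number"}},"required":["motion"]}

```bash
ls; mkdir -p pics; cat > h.py <<'E'
import numpy as np, cv2
from workcell import env, eyes
def grab(n):
    f=eyes.grab_frame(n); np.savez(f'/tmp/{n}.npz',**{k:v for k,v in f.items()})
    return f
def cloud(f):
    d=f['depth'];v,u=np.mgrid[:480,:640]
    c=np.stack([(u-f['cx'])/f['fx']*d,(v-f['cy'])/f['fy']*d,d],-1)
    return (c-np.array(f['t']))@np.array(f['R'])
def save(n,im): cv2.imwrite(f'pics/{n}.png',im[...,::-1])
E
python3 - <<'E'
from h import *
print(env.state())
fs=[grab(n) for n in('top','side')]
save('ts',np.hstack([cv2.resize(f['pixels'],(400,300)) for f in fs]))
save('top',fs[0]['pixels'])
np.save('/tmp/ct.npy',cloud(fs[0]));np.save('/tmp/cs.npy',cloud(fs[1]))
E
```

```text
pics
{'time_s': 0.0, 'qpos': array([ 6.78976131e+01,  1.83515107e+01,  8.97051497e+01,  3.93904573e-04,
        7.20425186e+01, -1.14626285e+00]), 'qvel': array([ 0.02324143,  0.05946714, -0.04212804, -0.02109989,  0.08435743,
        0.06328224]), 'effort': array([ 1.75424437e-03, -4.12467098e+01, -2.31976998e+01,  7.28501240e-02,
        4.57580318e-02, -1.70894086e-04]), 'ee_pos': array([205.46724464, 536.51391264, 213.13008722]), 'ee_rot': array([-1.79900848e+02, -2.35847783e-03,  1.59043752e+02]), 'force': array([ 0.77655521, -0.5546119 , -0.55954845]), 'torque': array([ 0.00551747, -0.01151247, -0.03713707]), 'gripper_force': 0.0, 'gripper_width': 90.78481741352275}
```

View pics/ts.png

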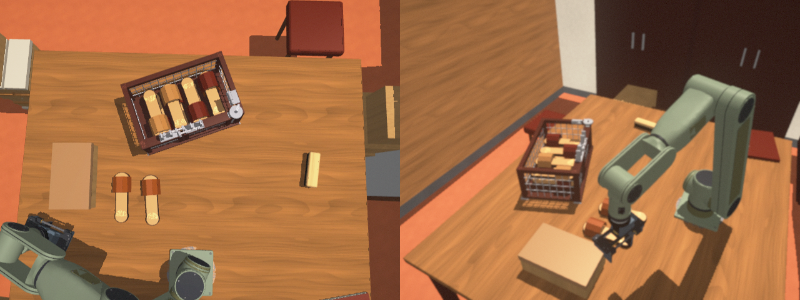

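View pics/top.png

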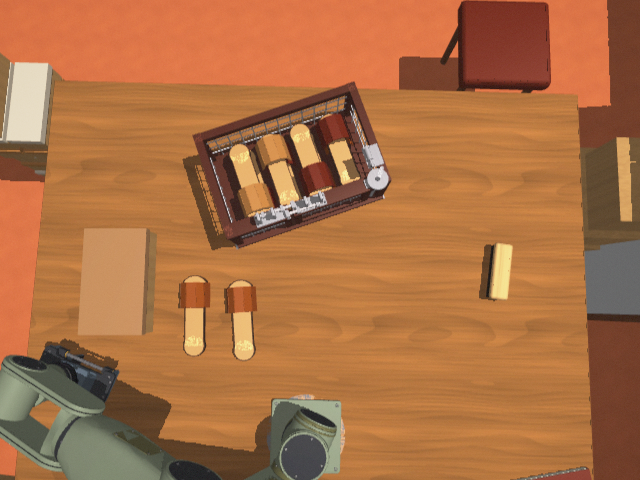

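The top view shows the bin with its front rail running from about (385,190) to (235,240). The check disc and hinge are at (377,178), and the tabs are at about (255–325, 200–220). Next I'll fit the rail and plates from depth.

```bash
python3 - <<'E'
from h import *
f=np.load('/tmp/top.npz');c=np.load('/tmp/ct.npy')
print('top cam pos',-f['R'].T@f['t'],f['fx'])
roi=np.zeros((480,640),bool);roi[70:260,180:400]=1
m=roi&(abs(c[...,2]-200)<6)
P=c[m][:,:2].astype(np.float32);r=cv2.minAreaRect(P);print(r,cv2.boxPoints(r),len(P))
m2=roi&(c[...,2]>240)&(c[...,2]<275)
n,l,s,ce=cv2.connectedComponentsWithStats(m2.astype(np.uint8))
for i in range(1,n):
    if s[i,4]>3: print(s[i],ce[i],c[l==i].mean(0),c[l==i].min(0),c[l==i].max(0))
im=cv2.resize(f['pixels'][150:260,220:400],None,fx=4.4,fy=4.4,interpolation=cv2.INTER_CUBIC);save('crop',im)
for s_ in [(2,1)]:
    pass
cs=np.load('/tmp/cs.npy');g=np.load('/tmp/side.npz')
m3=(cs[...,2]>235)&(cs[...,2]<262)&(cs[...,0]>400)&(cs[...,0]<1000)
n,l,s,ce=cv2.connectedComponentsWithStats(m3.astype(np.uint8))
for i in range(1,n):
    if s[i,4]>5: print('side',s[i],cs[l==i].mean(0).round(),cs[l==i].min(0).round(),cs[l==i].max(0).round())
E
```

```text
top cam pos [ 382.0128192   -27.13258762 1470.26789564] 476.50762494320406
((780.4195556640625, 55.95072937011719), (311.501220703125, 477.1698303222656), 21.033849716186523) [[ 549.41406  222.73645]
 [ 720.67957 -222.63884]
 [1011.42505 -110.83499]
 [ 840.15955  334.54028]] 4588
[318 191   5   9  31] [320. 195.] [665.4384422  -25.02993042 257.28452807] [656.0418983  -30.54136914 244.64226087] [676.29279791 -19.56882    265.17947878]
[303 196   5   9  30] [305.16666667 199.96666667] [651.26033136  13.11404068 257.16390289] [641.60607065   8.0728194  246.32764291] [662.11119393  19.25439979 263.68478074]
[270 207   6  10  31] [272.35483871 211.5483871 ] [618.7701941   97.26164633 255.24487846] [609.32232026  90.96991091 241.65654368] [630.17201699 103.75197344 261.35288743]
[255 212   6   9  31] [257.70967742 216.16129032] [605.26081626 134.42466989 257.19182024] [594.89603591 128.87440297 243.26552969] [616.20313421 142.16124355 263.45687037]
side [371  60 102  20 468] [  716. -1536.   249.] [  498. -1805.   235.] [  999. -1483.   262.]
side [470  76  10   7  45] [  424. -1522.   250.] [  401. -1543.   235.] [  446. -1504.   262.]
side [288 210   9  14  83] [658.  -0. 247.] [641. -29. 236.] [677.  28. 259.]
side [283 233   8   7  51] [619. 104. 248.] [607.  95. 236.] [633. 110. 258.]
side [281 241   8   8  53] [605. 141. 246.] [593. 134. 235.] [616. 148. 257.]
```

View pics/crop.png

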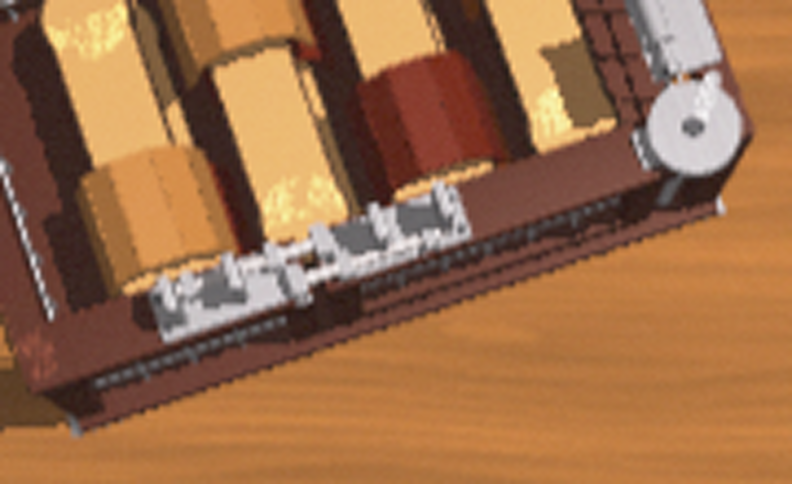

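Bin pose estimate: origin about (636, 54), yaw about 21°. The plate spacings of 40.6, 90 and 39.5 mm match what they should be. The crop confirms the latch pair is nearer the hinge and the night pair is on the left. I'll move above the night bolt and turn by -138° in all, which leaves joint 6 room for the swing.

{"method": "send_rows", "body": {
  "motion": [
    [0,0,0.2,0,0,-0.1,1],
    [0.1,-0.1,0.24,0,0,-0.3,1],
    [0.808,-0.83,0.24,0,0,-1,1],
    [0.808,-0.83,0.24,0,0,-1,1],
    [0.808,-0.83,0.24,0,0,-1,1],
    [0.808,-0.83,0.24,0,0,-1,1],
    [0.808,-0.83,0.24,0,0,-1,1],
    [0.808,-0.83,0.24,0,0,-1,1],
    [0.808,-0.83,0.24,0,0,-1,1],
    [0.808,-0.83,0.24,0,0,-1,1],
    [0.808,-0.83,0.24,0,0,-1,1],
    [0.808,-0.83,0.24,0,0,-1,1],
    [0.808,-0.83,0.24,0,0,-1,1]
  ]
}}

```text
time_s: 1.72
ee_pos: [609.1, 122.4, 333.6]
ee_rot: [-179.9, -0.0, 99.1]
force: [-1.0, 0.9, 0.1]
gripper_width: 91.2
gripper_force: 0.0
```

{"method": "send_rows", "body": {
  "motion": [
    [0,0,0,0,0,-1,1],
    [0,0,0,0,0,-1,1],
    [0,0,0,0,0,-1,1],
    [0,0,0,0,0,-1,1],
    [0,0,0,0,0,-1,1],
    [0,0,0,0,0,-1,1],
    [0,0,0,0,0,-1,1]
  ]
}}

```text
time_s: 2.6
ee_pos: [608.7, 123.2, 334.3]
ee_rot: [-180.0, -0.0, 39.2]
force: [0.7, 0.2, 1.3]
gripper_width: 91.2
gripper_force: 0.0
```

{"method": "send_rows", "body": {
  "motion": [
    [0,0,0,0,0,-0.3,1],
    [0,0,0,0,0,-0.3,1],
    [0,0,0,0,0,-0.3,1],
    [0,0,0,0,0,-0.3,1]
  ]
}}

```text
time_s: 3.1
ee_pos: [609.4, 122.4, 334.1]
ee_rot: [-180.0, -0.0, 21.2]
force: [-0.5, 0.3, -0.3]
gripper_width: 90.9
gripper_force: 0.0
```

```bash
cat >> h.py <<'E'
from scipy.spatial.transform import Rotation as Ro
def wcloud():
    s=env.state(); f=grab('wrist')
    d=f['depth'];v,u=np.mgrid[:480,:640]
    c=np.stack([(u-f['cx'])/f['fx']*d,(v-f['cy'])/f['fy']*d,d],-1)
    T=np.array(f['T_tool_cam']); c=c@T[:3,:3].T+T[:3,3]
    R=Ro.from_euler('xyz',s['ee_rot'],degrees=True).as_matrix()
    return f,c@R.T+s['ee_pos']
E
python3 - <<'E'
from h import *
f,c=wcloud(); save('w1',f['pixels']); print(f['T_tool_cam'])
z=c[...,2];ok=(f['depth']>0)
m=ok&(z>252)&(z<263)
n,l,s,ce=cv2.connectedComponentsWithStats(m.astype(np.uint8))
for i in range(1,n):
    if s[i,4]>30: 
        r=cv2.minAreaRect(c[l==i][:,:2].astype(np.float32)); print(s[i],ce[i].round(),c[l==i].mean(0).round(1),r)
m=ok&(abs(z-200)<2); r=cv2.minAreaRect(c[m][:,:2].astype(np.float32));print('rail',r,m.sum())
np.save('/tmp/cw.npy',c)
E
```

```text
[[-1.70302244e-03 -9.62459881e-01 -2.71418637e-01  7.72284933e+01]
 [ 9.99998549e-01 -1.64705018e-03 -4.34016798e-04  1.28840319e+00]
 [-2.93163592e-05 -2.71418982e-01  9.62461290e-01 -1.70159269e+02]
 [ 0.00000000e+00  0.00000000e+00  0.00000000e+00  1.00000000e+00]]
[289 221  13  34 402] [295. 237.] [607.4 135.2 257. ] ((606.7703857421875, 134.807861328125), (22.265182495117188, 7.716588973999023), 19.995628356933594)
[350 221  14  34 423] [356. 238.] [621.4  98.1 256.8] ((620.9880981445312, 97.68858337402344), (21.768285751342773, 8.07607364654541), 20.49595832824707)
[487 222  19  34 479] [496. 239.] [653.2  13.9 256.5] ((653.0816040039062, 13.17609977722168), (21.815454483032227, 8.438332557678223), 22.81047821044922)
[549 222  21  34 517] [559. 239.] [667.8 -24.2 256.4] ((667.6375732421875, -25.003347396850586), (21.87557029724121, 8.902596473693848), 20.353342056274414)
rail ((696.53369140625, 78.64874267578125), (170.92221069335938, 374.98443603515625), 20.210601806640625) 17991
```

View pics/w1.png

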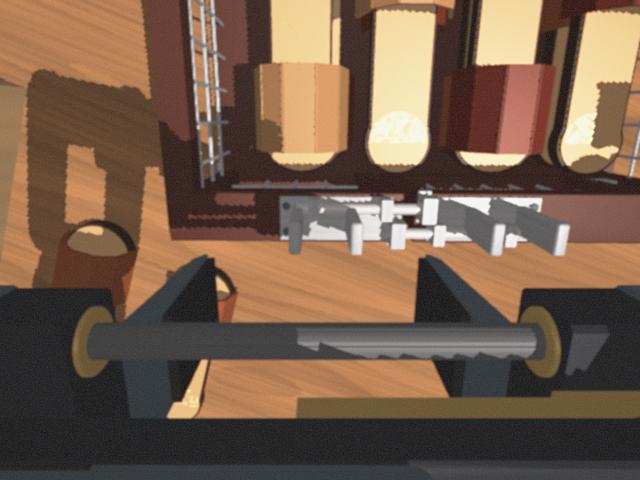

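The wrist view shows all four plates cleanly, with tops at (295,237), (356,238), (496,239) and (559,239). They come out at z≈257 with spacings of 40, 90 and 41 mm. That refines the origin to (637.2, 55.4) and yaw to 20.8°. I'll descend on the night bolt, centred at bin y = 73.

{"method": "send_rows", "body": {
  "motion": [
    [0.003,0.003,-0.07,0,0,0,1],
    [0.003,0.003,-0.14,0,0,0,1],
    [0.003,0.003,-0.19,0,0,0,1],
    [0.003,0.003,-0.206,0,0,0,1],
    [0.003,0.003,-0.206,0,0,0,1],
    [0.003,0.003,-0.206,0,0,0,1]
  ]
}}

```text
time_s: 3.9
ee_pos: [611.9, 123.6, 232.4]
ee_rot: [180.0, -0.1, 21.1]
force: [0.4, 0.4, -0.2]
gripper_width: 91.2
gripper_force: 0.0
```

{"method": "send_rows", "body": {
  "motion": [
    [0,0,0,0,0,0,0.3],
    [0,0,0,0,0,0,0],
    [0,0,0,0,0,0,-0.3],
    [0,0,0,0,0,0,-0.5],
    [0,0,0,0,0,0,-0.5],
    [0,0,0,0,0,0,-0.5],
    [0,0,0,0,0,0,-0.5],
    [0,0,0,0,0,0,-0.5]
  ],
  "squeeze": 20
}}

```text
time_s: 4.9
ee_pos: [611.0, 124.3, 231.2]
ee_rot: [-179.9, -0.0, 21.1]
force: [-0.2, 2.2, 1.8]
gripper_width: 33.5
gripper_force: 20.0
```

The width is 33.5 mm at 20 N, so the bolt is fully drawn. Release, lift and cross to the latch (bin y = -73).

{"method": "send_rows", "body": {
  "motion": [
    [0,0,0,0,0,0,-0.5],
    [0,0,0,0,0,0,0.3],
    [0,0,0,0,0,0,1],
    [0,0,0,0,0,0,1],
    [0,0,0,0,0,0,1],
    [0,0,0.06,0,0,0,1],
    [0,0,0.14,0,0,0,1],
    [0.05,-0.13,0.14,0,0,0,1],
    [0.104,-0.273,0.14,0,0,0,1],
    [0.104,-0.273,0.14,0,0,0,1],
    [0.104,-0.273,0.14,0,0,0,1],
    [0.104,-0.273,0.14,0,0,0,1]
  ]
}}

```text
time_s: 6.4
ee_pos: [662.8, -11.5, 301.0]
ee_rot: [-179.9, 0.0, 21.1]
force: [-0.4, -0.4, 0.0]
gripper_width: 91.0
gripper_force: 0.0
```

```bash
python3 - <<'E'
from h import *
s=env.state();print(s['ee_pos'],s['ee_rot'],s['qpos'])
f,c=wcloud(); save('w2',f['pixels'])
z=c[...,2];ok=(f['depth']>0)
m=ok&(z>252)&(z<263)
n,l,s,ce=cv2.connectedComponentsWithStats(m.astype(np.uint8))
for i in range(1,n):
    if s[i,4]>30: 
        r=cv2.minAreaRect(c[l==i][:,:2].astype(np.float32)); print(ce[i].round(),c[l==i].mean(0).round(1),r)
E
```

```text
[662.7607524  -11.53936976 301.01337335] [-1.79943948e+02  3.61397954e-03  2.11118582e+01] [-2.01694339e+00  2.46892733e+01  6.75296186e+01  5.01640114e-02
  8.78064496e+01  6.68692690e+01]
[ 40. 256.] [608.1 133.9 256.2] ((607.2044067382812, 134.72251892089844), (22.106016159057617, 9.26272964477539), 22.10810661315918)
[ 85. 257.] [617.3 109.8 256.3] ((616.3409423828125, 110.58695220947266), (21.84002685546875, 8.955537796020508), 19.725866317749023)
[269. 258.] [654.3  12.6 256.8] ((653.618896484375, 12.784117698669434), (21.865745544433594, 8.228723526000977), 20.631406784057617)
[341. 258.] [668.8 -25.2 256.9] ((668.271240234375, -25.496967315673828), (21.796913146972656, 7.904765605926514), 20.425167083740234)
```

The night tab now stands 25.8 mm from its post, so it is drawn. Descend on the latch and squeeze, and compute the swing arc.

{"method": "send_rows", "body": {
  "motion": [
    [0.001,-0.003,-0.06,0,0,0,1],
    [0.001,-0.003,-0.12,0,0,0,1],
    [0.001,-0.003,-0.14,0,0,0,1],
    [0.001,-0.003,-0.14,0,0,0,1],
    [0.001,-0.003,-0.14,0,0,0,0.3],
    [0.001,-0.003,-0.14,0,0,0,-0.1],
    [0.001,-0.003,-0.14,0,0,0,-0.4],
    [0.001,-0.003,-0.14,0,0,0,-0.6],
    [0.001,-0.003,-0.14,0,0,0,-0.6],
    [0.001,-0.003,-0.14,0,0,0,-0.6],
    [0.001,-0.003,-0.14,0,0,0,-0.6],
    [0.001,-0.003,-0.14,0,0,0,-0.6]
  ],
  "squeeze": 40
}}

```text
time_s: 7.95
ee_pos: [663.2, -12.3, 231.9]
ee_rot: [-179.7, -0.1, 21.0]
force: [-2.2, 4.9, 5.4]
gripper_width: 33.3
gripper_force: 40.0
```

```bash
python3 - <<'E'
from h import *
s=env.state();print(s['ee_pos'],s['ee_rot'],s['gripper_width'],s['gripper_force'],s['force'],s['torque'])
r0=np.array([-62.7,165.5])
def arc(a0,angs):
    R=lambda a:np.array([[np.cos(a),-np.sin(a)],[np.sin(a),np.cos(a)]])
    b=R(np.radians(a0))@r0
    for a in angs: 
        d=(R(np.radians(a))@b-b)/500; print(a0+a,[round(d[0],3),round(d[1],3),0,0,0,round(a/60,3),-0.6])
arc(0,range(3,58,3));arc(57,[3,6,9,12,15,18,21,24,27])
E
```

```text
[663.19986306 -12.30004655 231.94226365] [-1.79749288e+02 -7.70515523e-02  2.10323361e+01] 33.32571088906747 39.97169852256775 [-2.19931211  4.93837021  5.44610478] [ 1.42415166  0.75752781 -0.11053837]
3 [np.float64(-0.017), np.float64(-0.007), 0, 0, 0, 0.05, -0.6]
6 [np.float64(-0.034), np.float64(-0.015), 0, 0, 0, 0.1, -0.6]
9 [np.float64(-0.05), np.float64(-0.024), 0, 0, 0, 0.15, -0.6]
12 [np.float64(-0.066), np.float64(-0.033), 0, 0, 0, 0.2, -0.6]
15 [np.float64(-0.081), np.float64(-0.044), 0, 0, 0, 0.25, -0.6]
18 [np.float64(-0.096), np.float64(-0.055), 0, 0, 0, 0.3, -0.6]
21 [np.float64(-0.11), np.float64(-0.067), 0, 0, 0, 0.35, -0.6]
24 [np.float64(-0.124), np.float64(-0.08), 0, 0, 0, 0.4, -0.6]
27 [np.float64(-0.137), np.float64(-0.093), 0, 0, 0, 0.45, -0.6]
30 [np.float64(-0.149), np.float64(-0.107), 0, 0, 0, 0.5, -0.6]
33 [np.float64(-0.16), np.float64(-0.122), 0, 0, 0, 0.55, -0.6]
36 [np.float64(-0.171), np.float64(-0.137), 0, 0, 0, 0.6, -0.6]
39 [np.float64(-0.18), np.float64(-0.153), 0, 0, 0, 0.65, -0.6]
42 [np.float64(-0.189), np.float64(-0.169), 0, 0, 0, 0.7, -0.6]
45
[... 198 characters left out ...]
float64(-0.216), np.float64(-0.238), 0, 0, 0, 0.9, -0.6]
57 [np.float64(-0.22), np.float64(-0.256), 0, 0, 0, 0.95, -0.6]
60 [np.float64(-0.003), np.float64(-0.018), 0, 0, 0, 0.05, -0.6]
63 [np.float64(-0.006), np.float64(-0.037), 0, 0, 0, 0.1, -0.6]
66 [np.float64(-0.007), np.float64(-0.055), 0, 0, 0, 0.15, -0.6]
69 [np.float64(-0.008), np.float64(-0.074), 0, 0, 0, 0.2, -0.6]
72 [np.float64(-0.008), np.float64(-0.092), 0, 0, 0, 0.25, -0.6]
75 [np.float64(-0.006), np.float64(-0.111), 0, 0, 0, 0.3, -0.6]
78 [np.float64(-0.004), np.float64(-0.129), 0, 0, 0, 0.35, -0.6]
81 [np.float64(-0.001), np.float64(-0.147), 0, 0, 0, 0.4, -0.6]
84 [np.float64(0.004), np.float64(-0.165), 0, 0, 0, 0.45, -0.6]
```

Latch drawn (33.3 mm). Swing the first 27°.

{"method": "send_rows", "body": {
  "motion": [
    [-0.017,-0.007,0,0,0,0.05,-0.6],
    [-0.034,-0.015,0,0,0,0.1,-0.6],
    [-0.05,-0.024,0,0,0,0.15,-0.6],
    [-0.066,-0.033,0,0,0,0.2,-0.6],
    [-0.081,-0.044,0,0,0,0.25,-0.6],
    [-0.096,-0.055,0,0,0,0.3,-0.6],
    [-0.11,-0.067,0,0,0,0.35,-0.6],
    [-0.124,-0.08,0,0,0,0.4,-0.6],
    [-0.137,-0.093,0,0,0,0.45,-0.6]
  ],
  "squeeze": 50
}}

```text
time_s: 9.07
ee_pos: [594.3, -59.2, 232.0]
ee_rot: [-179.8, -0.1, 48.2]
force: [-0.1, 4.8, 4.6]
gripper_width: 33.0
gripper_force: 50.0
```

```bash
python3 - <<'E'
from h import *
s=env.state();print(s['ee_pos'],s['ee_rot'],s['gripper_width'],s['force'],s['torque'],s['qpos'])
a=np.radians(27);r0=np.array([-62.7,165.5])
R=lambda a:np.array([[np.cos(a),-np.sin(a)],[np.sin(a),np.cos(a)]])
b=R(a)@r0
for k in range(3,61,3):
    d=(R(np.radians(k))@b-b)/500; print(27+k,"[%.3f,%.3f,0,0,0,%.2f,-0.6],"%(d[0],d[1],k/60),end='')
f=grab('wrist');save('w3',f['pixels'])
E
```

```text
[594.25299519 -59.22961458 231.95891084] [-1.79807679e+02 -1.37564699e-01  4.81582510e+01] 32.952474498991805 [-0.11945307  4.77058964  4.58215884] [1.2117384  1.00772238 0.17247032] [-6.92060572 19.7883614  84.81693322  0.23024884 75.47376172 34.86300678]
30 [-0.012,-0.014,0,0,0,0.05,-0.6],33 [-0.023,-0.029,0,0,0,0.10,-0.6],36 [-0.034,-0.044,0,0,0,0.15,-0.6],39 [-0.044,-0.060,0,0,0,0.20,-0.6],42 [-0.053,-0.076,0,0,0,0.25,-0.6],45 [-0.061,-0.093,0,0,0,0.30,-0.6],48 [-0.068,-0.110,0,0,0,0.35,-0.6],51 [-0.074,-0.127,0,0,0,0.40,-0.6],54 [-0.079,-0.145,0,0,0,0.45,-0.6],57 [-0.084,-0.163,0,0,0,0.50,-0.6],60 [-0.087,-0.181,0,0,0,0.55,-0.6],63 [-0.090,-0.199,0,0,0,0.60,-0.6],66 [-0.091,-0.218,0,0,0,0.65,-0.6],69 [-0.092,-0.236,0,0,0,0.70,-0.6],72 [-0.092,-0.255,0,0,0,0.75,-0.6],75 [-0.090,-0.273,0,0,0,0.80,-0.6],78 [-0.088,-0.292,0,0,0,0.85,-0.6],81 [-0.085,-0.310,0,0,0,0.90,-0.6],84 [-0.080,-0.328,0,0,0,0.95,-0.6],87 [-0.075,-0.346,0,0,0,1.00,-0.6],
```

View pics/w3.png

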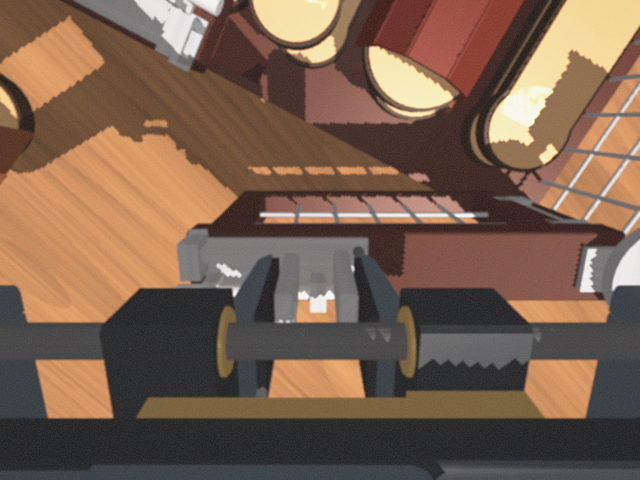

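The picture shows the gate swung out with both plates, near (290,285) and (345,285), between the fingers. The panel is left behind at the upper left. I'll continue through the check to 84°.

{"method": "send_rows", "body": {
  "motion": [
    [-0.012,-0.014,0,0,0,0.05,-0.6],
    [-0.023,-0.029,0,0,0,0.1,-0.6],
    [-0.034,-0.044,0,0,0,0.15,-0.6],
    [-0.044,-0.06,0,0,0,0.2,-0.6],
    [-0.053,-0.076,0,0,0,0.25,-0.6],
    [-0.061,-0.093,0,0,0,0.3,-0.6],
    [-0.068,-0.11,0,0,0,0.35,-0.6],
    [-0.074,-0.127,0,0,0,0.4,-0.6],
    [-0.079,-0.145,0,0,0,0.45,-0.6],
    [-0.084,-0.163,0,0,0,0.5,-0.6],
    [-0.087,-0.181,0,0,0,0.55,-0.6],
    [-0.09,-0.199,0,0,0,0.6,-0.6],
    [-0.091,-0.218,0,0,0,0.65,-0.6],
    [-0.092,-0.236,0,0,0,0.7,-0.6],
    [-0.092,-0.255,0,0,0,0.75,-0.6],
    [-0.09,-0.273,0,0,0,0.8,-0.6],
    [-0.088,-0.292,0,0,0,0.85,-0.6],
    [-0.085,-0.31,0,0,0,0.9,-0.6],
    [-0.08,-0.328,0,0,0,0.95,-0.6],
    [-0.08,-0.328,0,0,0,0.95,-0.6]
  ]
}}

```text
time_s: 11.62
ee_pos: [554.7, -224.3, 231.9]
ee_rot: [-179.9, -0.1, 105.1]
force: [-0.8, 6.4, 6.7]
gripper_width: 33.2
gripper_force: 50.0
```

{"method": "send_rows", "body": {
  "motion": [
    [0,0,0,0,0,0,-0.6],
    [0,0,0,0,0,0,-0.6],
    [0,0,0,0,0,0,-0.6],
    [0,0,0,0,0,0,-0.6]
  ]
}}

```text
time_s: 12.12
ee_pos: [554.6, -224.0, 231.9]
ee_rot: [-179.9, -0.1, 105.1]
force: [-1.1, 4.2, 5.7]
gripper_width: 33.3
gripper_force: 50.0
```

```bash
python3 - <<'E'
from h import *
s=env.state();print(s['time_s'],s['ee_pos'],s['ee_rot'],s['gripper_width'],s['gripper_force'],s['force'],s['torque'])
f,c=wcloud(); t=grab('top')
z=c[...,2];ok=f['depth']>0
for name,m in(('rail',ok&(abs(z-200)<3)),('plates',ok&(z>240)&(z<263))):
    n,l,q,ce=cv2.connectedComponentsWithStats(m.astype(np.uint8))
    for i in range(1,n):
        if q[i,4]>150: print(name,q[i],cv2.minAreaRect(c[l==i][:,:2].astype(np.float32)))
save('fin',np.hstack([cv2.resize(f['pixels'],(400,300)),cv2.resize(t['pixels'][120:330,170:450],(400,300))]))
E
```

```text
12.125 [ 554.62160122 -223.9816596   231.8991191 ] [-1.79939629e+02 -7.65293472e-02  1.05119180e+02] 33.29070977766904 50.045292377471924 [-1.11433985  4.15657273  5.70248339] [0.5639212  1.11866249 0.46600648]
rail [  186   229   439    71 19076] ((600.5709838867188, -213.03909301757812), (231.1649932861328, 40.7166633605957), 14.890987396240234)
plates [ 244  260   53   63 1616] ((540.0758666992188, -223.0172882080078), (12.121870040893555, 32.915740966796875), 45.541934967041016)
plates [ 337  260   55   63 1641] ((568.1591186523438, -214.9154510498047), (31.46042251586914, 12.867959022521973), 74.0257339477539)
```

View pics/fin.png

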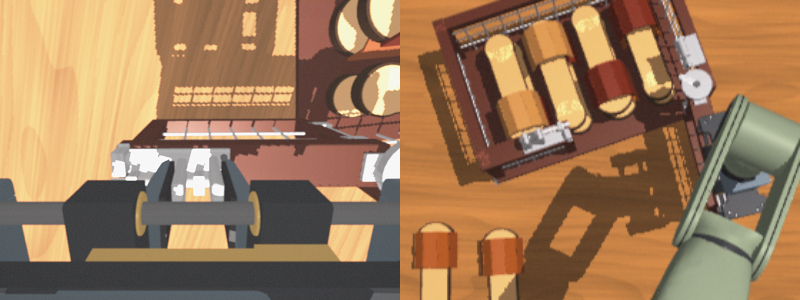

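The rail now lies at 14.9° from world x (194.9° from hinge to free end) against 110.8° shut, so the gate is open 84° (1.47 rad). It is at rest and gripped at 50 N, with the loose items where they were.

```bash
python3 -c "
from h import *
print(env.job_done())"
```

```text
the job is handed in; nothing more can be done
None
```

I drew the night bolt, squeezed the latch and swung the gate to about 84° (1.47 rad). I handed the job in at about 12 s with the fingers still holding the gate; no verdict came back.

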